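Sort levelling screws by thread pitch on the gauge rack

ROBOT

A 6-joint arm with a two-finger parallel gripper is mounted at the origin on a cart in front of the work surface, level with it; the furniture and walls round the work are solid. World frame = base frame: x ahead of the robot, y to its left, z up, the work surface at z = 0. Lengths are in m, angles in rad, forces in N, time in s.
With the tool pointing down it reaches from about 0.275 to 1 m from the base axis. Payload 8.4 kg.
Tool frame: the origin (TCP) lies between the finger pads; the fingertips stand 8 mm ahead of it and the grasp point (between the pads) lies 11 mm behind it (manip.tip_extent is the distance from the TCP to the fingertips, in m); z points along the fingers, y is the line along which they close (so a half turn about z gives the same grasp; the last joint's range is limited). The gripper opens to 85 mm and grips with 20 to 120 N. Pads are 22 mm wide; open, the fingers measure 114 mm over their backs; the gripper's body (76 mm by 85 mm) begins 54 mm behind the grasp point. The pads swing forward as they close: fully open they stand 13 mm farther back than shut.
Start: joints at [1.272, 0.353, 1.633, -0, 1.155, -0.002], TCP at [0.183, 0.598, 0.239] pointing down, gripper open.
Joint ranges: [-2.63, 2.63], [-0.92, 2.1], [0.06, 2.66], [-1.3, 4.44], [0, 2.69], [-3.02, 3.02]. Speed limits (rad/s): [2.22, 2.22, 2.79, 3.14, 3.14, 3.14].

INTERFACE

Orientations are given as a 3x3 rotation matrix whose columns are the frame's x, y, z axes.
In Python, from station import manip, viewer, readout gives the robot as it stands (manip), with the cameras (viewer) and the readings (readout).
- The arm moves only by the shell command python3 jog.py 'ROWS' [FORCE]. ROWS is a JSON list of rows, 1 to 5 of them, each of 7 numbers: a rotation vector rx, ry, rz in rad, then dx, dy, dz in m, then the finger opening in m; each row is the pose to reach, as a shift and turn from the pose commanded when the command began, along the tool's axes at that moment; what a row does not reach only later rows make up. A row lasts 1/10 s, in which the tool goes at most 0.05 m and 0.15 rad, less where a joint would pass 70% of its speed; a pose out of reach is approached as far as the arm can. The fingers move at their own pace and stop on an object; FORCE is the grip in N (left out, the last holds). Time passes only in rows, so rows that do not move let the fingers close. It prints the time, the measured TCP pose, the force, the opening and the grip force at its end.
- readout.state(): the state, without advancing time (a new reading comes with each control period).
- viewer.camera(name): name is "side" or "top"; returns a dict with "color" (420x560x3 uint8, red, green, blue), "fx", "fy", "cx", "cy" (pixels), "world_to_cam" (4x4, takes a point from world to camera coordinates). Camera axes: x right, y down, z forward; pixel columns grow to the right and rows downward; lengths in m; the calibration is good to about 2 mm. A picture is of the moment at which its call begins. There is no depth.
- manip.hand_in(): hands the job in; it is judged then, once.
The state is a dict: "t": time; "qpos": joint angles; "joint_velocities": joint speeds; "joint_efforts": joint torques, N m; "ee_pos": TCP position; "tool_rot": TCP orientation; "wrist_force": force on the tool from outside, world axes, zero at the start; "torque": the same for the moment, N m; "width": finger opening in m; "finger_force": force on a finger pad.
Only numpy, scipy, OpenCV 4.12 (cv2) and the standard library are available. Lean on these libraries where they do the work, as an engineer would, in place of code of your own. Each camera call takes 0.05 s, during which the arm holds its last target. There are 200 camera calls.

TASK

The three levelling screws from the ring stand on the bench are mixed up in the wood-grain tray. Sort them by thread pitch on the sloping gauge rack: lay each screw gently, not dropped, in a bed of its own whose steel gauge has the same pitch, thread uphill, so that the thread sinks fully home into the notches and the square shank lies in its saddle. When all three are home, swing the keeper bar down fully over them, and leave the bottle, the jar and the caliper where they are.

Things in the scene. Friction and masses are not known exactly. Their poses are not given: they have to be found in the camera images.
- gauge_rack: Fixed plywood rack, 240 mm wide, 209 deep, 118 high at the back (hinge posts 165). Its deck rises away from the robot at 25 degrees; three parallel beds 64 mm apart, each with a black saddle low down and a steel gauge blade with teeth higher up. Two blades are coarse, one fine, in any order. Origin on the bench under the middle bed, x horizontal and uphill, y left along the rack.
- coarse_gauge_1_seat (a point): Bed with a coarse gauge: 5 teeth, 10 mm pitch, 7.5 mm deep, at x +37 to +87 mm. The point is where the origin of a matching screw comes when home. x points uphill along the bed (as the screw's x), z square out of the bed, y across. The deck is at z = -28 mm. Thread and teeth mesh at x offset 0 and every whole pitch; let go within half a pitch of that, the screw slides home.
- coarse_gauge_2_seat (a point): The same for the second coarse gauge. Saddle of every bed: x -56 to -26 mm, its floor 15 mm under the point; two cheeks that flare outward from 17 mm beside the centre line (2 mm play each side), reaching up to 3 mm under the point's level and 27 mm out. Between x = -26 and +20 mm only the deck lies below.
- fine_gauge_seat (a point): The same for the fine gauge: 8 teeth, 6 mm pitch, 4.5 mm deep, at x +37 to +85 mm. All blades are 16 mm wide. Blades and saddles are slippery: a screw dropped from 20 mm or more skids downhill. The thread of a screw of the wrong pitch stays 3 mm or more too high.
- coarse_screw_1: Loose grey aluminium screw, 150 mm, 0.3 kg: 30 mm square shank 70 mm long, then a 29 mm diameter thread of 10 mm pitch, 7 coarse ridges 7.5 mm deep. Origin on its centre line, x along it to the threaded end: shank x -55 to +15 mm, thread +20 to +95. Grip the shank at the origin (centre of mass about 10 mm ahead).
- coarse_screw_2: A second coarse screw, the same as coarse_screw_1 (both lie on a flat, origin 15 mm above the tray floor, thread roughly away from the robot); either may go on either coarse gauge.
- fine_screw: The fine screw: the same in form, size and frame as coarse_screw_1, but its thread has 12 ridges at 6 mm pitch, 4.5 mm deep.
- coarse_screw_1_thread (a point): Point on the centre line of coarse_screw_1, 62 mm from its origin along x, within the thread. When the screw is home it is at z = 0 in the frame of its seat point, as the origin is.
- coarse_screw_2_thread (a point): The same point of coarse_screw_2.
- fine_screw_thread (a point): The same point of fine_screw.
- keeper (a joint): Angle of the keeper, a steel bar on two arms hinged along the rack's high edge: 0 closed, lying over the threads parallel to the deck; 1.5 to 1.9 standing open. The stiff hinge (0.2 N m, about 3 N at the bar) stays at any angle. Shut on its stop, the bar clears seated threads by 2 mm.
- keeper_bar (a point): Middle of the keeper's bar, on its centre line: round, 12 mm in diameter, 229 mm long, along the rack's y, 75 mm from the hinge line; the arms, 16 x 7 mm, stand 112 mm to either side.
- keeper_hinge (a point): Middle of the keeper's hinge line, which runs along y; x points uphill along the deck, z square out of it. At joint value a the bar's middle is at x = -75 cos a, z = +75 sin a mm from here.
- tray: Wood-grain tray, 302 x 372 mm, fixed, rim 20 mm high, floor 3 mm above the bench; origin at the centre of its underside, long side along its y. The three screws lie in it in any order, about 110 mm apart.
- solvent_bottle: Bystander: white bottle, 60 mm in diameter, 120 mm high, loose; origin at the centre of its underside. Leave alone.
- jar: Bystander: white plaster jar with a blue screw lid, 70 mm in diameter, 70 mm high, loose; origin at the centre of its underside. Leave alone.
- caliper: Bystander: vernier caliper lying flat, 210 x 74 x 7 mm, loose, its length along its own y; origin at the centre of its underside. Leave alone.

How it is judged:
On the way:
1. all three screws lie home in gauges of their own pitch, let go, with the keeper still open (x of fine_screw in the frame of fine_gauge_seat between -0.016 and 0.016 m and y of fine_screw in the frame of fine_gauge_seat between -0.005 and 0.005 m and z of fine_screw in the frame of fine_gauge_seat between -0.002 and 0.0016 m and z of fine_screw_thread in the frame of fine_gauge_seat between -0.002 and 0.0013 m and angle between the x axis of fine_screw and the x axis of fine_gauge_seat, either way round below 0.12 rad and (((x of coarse_screw_1 in the frame of coarse_gauge_1_seat between -0.016 and 0.016 m and y of coarse_screw_1 in the frame of coarse_gauge_1_seat between -0.005 and 0.005 m and z of coarse_screw_1 in the frame of coarse_gauge_1_seat between -0.002 and 0.0016 m and z of coarse_screw_1_thread in the frame of coarse_gauge_1_seat between -0.002 and 0.0013 m and angle between the x axis of coarse_screw_1 and the x axis of coarse_gauge_1_seat, either way round below 0.12 rad) and (x of coarse_screw_2 in the frame of coarse_gauge_2_seat between -0.016 and 0.016 m and y of coarse_screw_2 in the frame of coarse_gauge_2_seat between -0.005 and 0.005 m and z of coarse_screw_2 in the frame of coarse_gauge_2_seat between -0.002 and 0.0016 m and z of coarse_screw_2_thread in the frame of coarse_gauge_2_seat between -0.002 and 0.0013 m and angle between the x axis of coarse_screw_2 and the x axis of coarse_gauge_2_seat, either way round below 0.12 rad)) or ((x of coarse_screw_1 in the frame of coarse_gauge_2_seat between -0.016 and 0.016 m and y of coarse_screw_1 in the frame of coarse_gauge_2_seat between -0.005 and 0.005 m and z of coarse_screw_1 in the frame of coarse_gauge_2_seat between -0.002 and 0.0016 m and z of coarse_screw_1_thread in the frame of coarse_gauge_2_seat between -0.002 and 0.0013 m and angle between the x axis of coarse_screw_1 and the x axis of coarse_gauge_2_seat, either way round below 0.12 rad) and (x of coarse_screw_2 in the frame of coarse_gauge_1_seat between -0.016 and 0.016 m and y of coarse_screw_2 in the frame of coarse_gauge_1_seat between -0.005 and 0.005 m and z of coarse_screw_2 in the frame of coarse_gauge_1_seat between -0.002 and 0.0016 m and z of coarse_screw_2_thread in the frame of coarse_gauge_1_seat between -0.002 and 0.0013 m and angle between the x axis of coarse_screw_2 and the x axis of coarse_gauge_1_seat, either way round below 0.12 rad))) and linear speed of each of coarse_screw_1, coarse_screw_2, fine_screw below 0.02 m/s and contact force between each of coarse_screw_1, coarse_screw_2, fine_screw and the fingers below 0.3 N and value of joint keeper above 0.8 rad), for 0.2 s.
At the end, for the whole second after the job is handed in: Each screw rests, released, thread uphill on a gauge of its pitch: origin within 5 mm of the seat point across the bed, 16 mm along it and 1.6 mm above it, thread point no more than 1.3 mm above home, axis within 0.12 rad. Keeper within 0.06 rad of closed (x of fine_screw in the frame of fine_gauge_seat between -0.016 and 0.016 m and y of fine_screw in the frame of fine_gauge_seat between -0.005 and 0.005 m and z of fine_screw in the frame of fine_gauge_seat between -0.002 and 0.0016 m and z of fine_screw_thread in the frame of fine_gauge_seat between -0.002 and 0.0013 m and angle between the x axis of fine_screw and the x axis of fine_gauge_seat, either way round below 0.12 rad and (((x of coarse_screw_1 in the frame of coarse_gauge_1_seat between -0.016 and 0.016 m and y of coarse_screw_1 in the frame of coarse_gauge_1_seat between -0.005 and 0.005 m and z of coarse_screw_1 in the frame of coarse_gauge_1_seat between -0.002 and 0.0016 m and z of coarse_screw_1_thread in the frame of coarse_gauge_1_seat between -0.002 and 0.0013 m and angle between the x axis of coarse_screw_1 and the x axis of coarse_gauge_1_seat, either way round below 0.12 rad) and (x of coarse_screw_2 in the frame of coarse_gauge_2_seat between -0.016 and 0.016 m and y of coarse_screw_2 in the frame of coarse_gauge_2_seat between -0.005 and 0.005 m and z of coarse_screw_2 in the frame of coarse_gauge_2_seat between -0.002 and 0.0016 m and z of coarse_screw_2_thread in the frame of coarse_gauge_2_seat between -0.002 and 0.0013 m and angle between the x axis of coarse_screw_2 and the x axis of coarse_gauge_2_seat, either way round below 0.12 rad)) or ((x of coarse_screw_1 in the frame of coarse_gauge_2_seat between -0.016 and 0.016 m and y of coarse_screw_1 in the frame of coarse_gauge_2_seat between -0.005 and 0.005 m and z of coarse_screw_1 in the frame of coarse_gauge_2_seat between -0.002 and 0.0016 m and z of coarse_screw_1_thread in the frame of coarse_gauge_2_seat between -0.002 and 0.0013 m and angle between the x axis of coarse_screw_1 and the x axis of coarse_gauge_2_seat, either way round below 0.12 rad) and (x of coarse_screw_2 in the frame of coarse_gauge_1_seat between -0.016 and 0.016 m and y of coarse_screw_2 in the frame of coarse_gauge_1_seat between -0.005 and 0.005 m and z of coarse_screw_2 in the frame of coarse_gauge_1_seat between -0.002 and 0.0016 m and z of coarse_screw_2_thread in the frame of coarse_gauge_1_seat between -0.002 and 0.0013 m and angle between the x axis of coarse_screw_2 and the x axis of coarse_gauge_1_seat, either way round below 0.12 rad))) and linear speed of each of coarse_screw_1, coarse_screw_2, fine_screw below 0.02 m/s and contact force between each of coarse_screw_1, coarse_screw_2, fine_screw and the fingers below 0.3 N and value of joint keeper below 0.06 rad); the robot touches nothing.
It fails at once if the bottle is moved by more than 20 mm (distance of solvent_bottle from where it was at the start of the episode above 0.02 m).
It fails at once if the jar is moved by more than 20 mm (distance of jar from where it was at the start of the episode above 0.02 m).
It fails at once if the caliper is moved by more than 20 mm (distance of caliper from where it was at the start of the episode above 0.02 m).
It fails at once if a screw is dropped or rammed onto the rack or a gauge (more than 80 N) (contact force between any of coarse_screw_1, coarse_screw_2, fine_screw and gauge_rack above 80 N or contact force between any of coarse_screw_1, coarse_screw_2, fine_screw and coarse_gauge_1 above 80 N or contact force between any of coarse_screw_1, coarse_screw_2, fine_screw and coarse_gauge_2 above 80 N or contact force between any of coarse_screw_1, coarse_screw_2, fine_screw and fine_gauge above 80 N).
It also fails if it takes over 72 s, if anything falls off the work surface, if the arm or the gripper's body presses on something with over 40 N, if the wrist force passes 120 N, or if a joint passes its speed limit or range.

## Working session

There is one attempt and no reset: what is moved stays moved. The work goes in short steps, Python scripts to look and compute and a shell command to move; the robot and the scene stay as the last step left them, time stands still between calls to the robot, and variables do not carry over. Pictures are saved under pics/ and viewed, at most 10 in all, crops included, and the job is handed in when it is done.

```bash
ls; mkdir -p pics; python3 - <<'E'
from station import manip, viewer, readout
import cv2,numpy as np
for n in("top","side"):
    c=viewer.camera(n); cv2.imwrite(f"pics/{n}0.png",c["color"][:,:,::-1]); print(n,c["fx"],c["fy"],c["cx"],c["cy"],np.round(c["world_to_cam"],4).tolist())
s=readout.state(); print(s)
E
```

```text
jog.py
pics
station.py
top 429.21608190913605 429.21608190913605 276.5820445486888 218.80957121178287 [[-0.0196, -0.9997, 0.0137, -0.0193], [-0.9823, 0.0167, -0.1868, 0.6344], [0.1865, -0.0171, -0.9823, 1.3943], [0.0, 0.0, 0.0, 1.0]]
side 429.304886546824 429.304886546824 281.3813213663 210.29429851722168 [[0.9832, -0.1826, -0.0063, -0.6393], [-0.1264, -0.655, -0.745, 0.1458], [0.1319, 0.7332, -0.6671, 1.2204], [0.0, 0.0, 0.0, 1.0]]
{'t': 0.1, 'qpos': array([ 1.27159445e+00,  3.53618291e-01,  1.63404920e+00,  2.04324202e-05,
        1.15522637e+00, -2.39957569e-03]), 'joint_velocities': array([ 6.94349414e-05, -3.06270035e-03, -1.83353018e-03,  5.54495438e-04,
        3.87128125e-04,  3.95970705e-04]), 'joint_efforts': array([-1.54131071e-04, -6.06358480e+01, -3.42820036e+01, -1.36390290e-04,
        3.92136208e-03, -4.81128984e-05]), 'ee_pos': array([0.18265918, 0.59727128, 0.23861667]), 'tool_rot': array([[-9.56274168e-01,  2.92471458e-01, -4.01404231e-04],
       [ 2.92471733e-01,  9.56273367e-01, -1.23788930e-03],
       [ 2.18048875e-05, -1.30116095e-03, -9.99999153e-01]]), 'wrist_force': array([-0.07607021, -0.40568068, -0.08135814]), 'torque': array([ 0.02081092, -0.03676067,  0.00730934]), 'finger_force': 0.0, 'width': 0.08525440026863268}
```

View pics/top0.png

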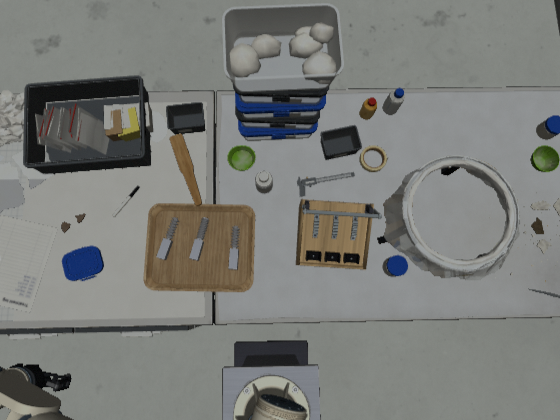

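View pics/side0.png

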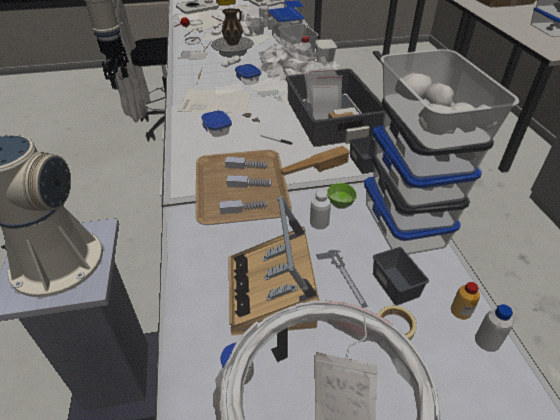

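The top view shows the tray at (200,247) with screws at about (168,240), (200,240) and (234,248). The rack is at (334,233), keeper open, with blades at about (316,227), (334,227) and (352,227). In the side view the screws are at (245,162), (248,182) and (243,206). I'll enlarge crops to tell the pitches apart.

```bash
python3 - <<'E'
import cv2,numpy as np
t=cv2.imread("pics/top0.png"); s=cv2.imread("pics/side0.png")
f=lambda i,x,y,w,h,k:cv2.resize(i[y:y+h,x:x+w],None,fx=k,fy=k,interpolation=cv2.INTER_CUBIC)
a=f(t,150,205,100,75,4); b=f(t,290,195,100,75,4); c=f(s,195,145,100,75,4); d=f(s,225,225,100,75,4)
cv2.imwrite("pics/crop1.png",np.vstack([np.hstack([a,b]),np.hstack([c,d])]))
E
```

```text
(no output)
```

View pics/crop1.png

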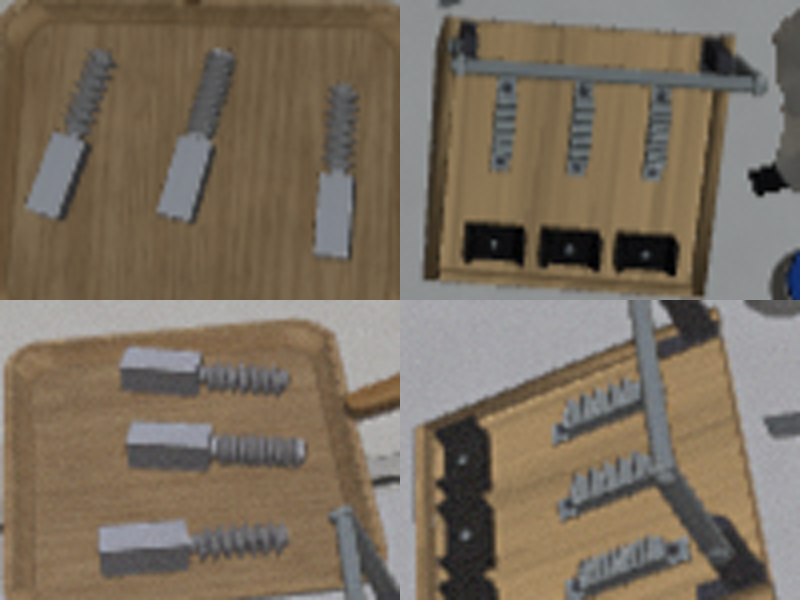

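The crops show the middle screw as fine (dense ridges) and the left and right ones as coarse. The blades' teeth need a closer look.

```bash
python3 - <<'E'
import cv2,numpy as np
t=cv2.imread("pics/top0.png"); s=cv2.imread("pics/side0.png")
f=lambda i,x,y,w,h,k:cv2.resize(i[y:y+h,x:x+w],None,fx=k,fy=k,interpolation=cv2.INTER_CUBIC)
a=f(t,305,212,66,54,9); b=f(s,225,240,100,75,8)
cv2.imwrite("pics/c_top.png",a); cv2.imwrite("pics/c_side.png",b)
E
```

```text
(no output)
```

View pics/c_top.png

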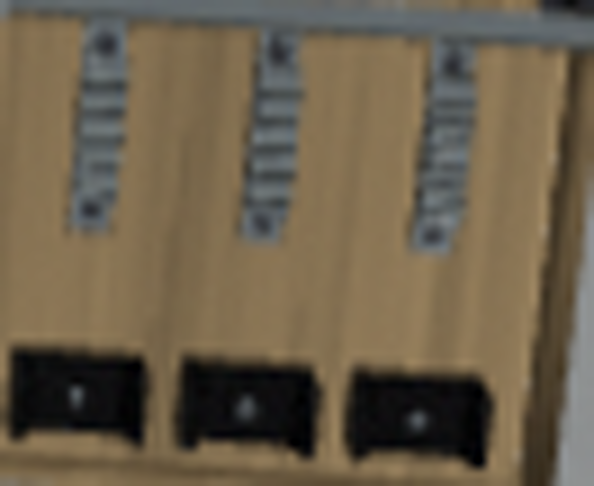

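View pics/c_side.png

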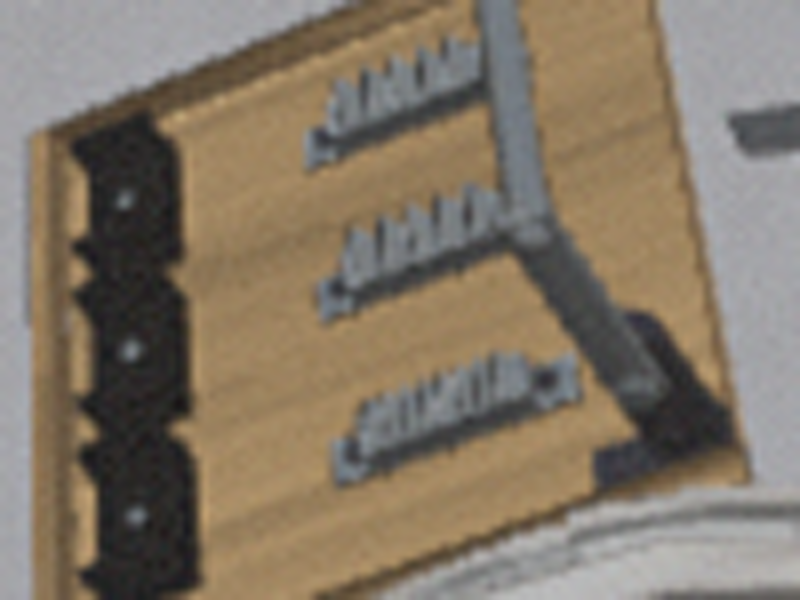

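The left and middle beds are coarse. The right bed, next to the ring, is fine: about 8 thin teeth in the side view near (225+440/8, 240+410/8). Each saddle has a bright dot at its centre, visible in both views. Next I triangulate.

```bash
cat > h.py <<'E'
from station import manip, viewer, readout
import cv2,numpy as np
def cam(n):
    c=viewer.camera(n); K=np.array([[c["fx"],0,c["cx"]],[0,c["fy"],c["cy"]],[0,0,1]])
    return c["color"],K@np.array(c["world_to_cam"])[:3]
def tri(Pa,a,Pb,b):
    X=cv2.triangulatePoints(Pa,Pb,np.float64(a).reshape(-1,2).T,np.float64(b).reshape(-1,2).T); return (X[:3]/X[3]).T
def proj(P,X):
    X=np.atleast_2d(X); q=np.c_[X,np.ones(len(X))]@P.T; return q[:,:2]/q[:,2:]
def plane(P,uv,z):  # ray onto horizontal plane
    out=[]
    for u,v in np.atleast_2d(uv):
        A=np.array([P[0]-u*P[2],P[1]-v*P[2]]); out.append([*np.linalg.solve(A[:,:2],-A[:,3]-A[:,2]*z),z])
    return np.array(out)
def screws(im,box,thr):
    x,y,w,h=box; c=im[y:y+h,x:x+w].astype(int); m=((c.max(2)-c.min(2)<40)&(c.mean(2)>thr)).astype(np.uint8)
    n,l,s,ct=cv2.connectedComponentsWithStats(m)
    r=[]
    for i in range(1,n):
        if s[i,4]<40: continue
        p=np.argwhere(l==i)[:,::-1]+[x,y]; r.append((s[i,4],p.mean(0),p))
    return r
E
python3 - <<'E'
from h import *
It,Pt=cam("top"); Is,Ps=cam("side")
np.savez("cams.npz",Pt=Pt,Ps=Ps)
def dot(im,p,sgn=1,r=2):
    u,v=np.round(p).astype(int); g=im[v-r:v+r+1,u-r:u+r+1].mean(2)*sgn; w=np.clip(g-np.median(g),0,None); yy,xx=np.mgrid[v-r:v+r+1,u-r:u+r+1]
    return np.array([(w*xx).sum(),(w*yy).sum()])/w.sum()
c=lambda a,o,k:[[o[0]+x/k-.5+.5/k,o[1]+y/k-.5+.5/k] for x,y in a]
T=c([(76,397),(246,407),(418,419)],(305,212),9); S=c([(124,199),(131,349),(136,516)],(225,240),8)
T=[dot(It,p) for p in T];S=[dot(Is,p) for p in S]
D=tri(Pt,T,Ps,S); print("dots",np.round(T,1).tolist(),np.round(S,1).tolist(),"\n",D.round(4), np.linalg.norm(np.diff(D,axis=0),axis=1))
# lower tab holes
Tl=c([(92,209),(262,222),(432,234)],(305,212),9);Sl=c([(322,148),(338,297),(350,460)],(225,240),8)
L=tri(Pt,Tl,Ps,Sl);print("tabs",L.round(4))
y=(D[0]-D[2]);y/=np.linalg.norm(y);d=(L-D).mean(0);print("yaw",np.arctan2(-y[0],y[1]),"y",y,"tab-dot",d,np.linalg.norm(d),"reproj",np.abs(proj(Pt,D)-T).max(),np.abs(proj(Ps,D)-S).max())
for n,im,b in(("top",It,(150,210,98,75)),("side",Is,(205,150,75,68))):
    for thr in (100,150,175):
        print(n,thr,[(int(a),m.round(1).tolist()) for a,m,p in screws(im,b,thr)])
E
```

```text
dots [[313.0, 255.6], [331.9, 257.0], [351.0, 258.3]] [[240.1, 264.4], [240.9, 283.3], [241.6, 304.1]] 
 [[ 0.5094 -0.1511  0.048 ]
 [ 0.5039 -0.2146  0.048 ]
 [ 0.4983 -0.2787  0.048 ]] [0.06374729 0.06426022]
tabs [[ 0.5764 -0.1577  0.0668]
 [ 0.5711 -0.2209  0.0667]
 [ 0.565  -0.2842  0.0668]]
yaw -0.08692085070831579 y [8.68114305e-02 9.96224643e-01 4.86315302e-04] tab-dot [ 0.0669301  -0.00612854  0.01877084] 0.06978210432148269 reproj 0.4519858653114852 0.6037961193961792
top 100 [(186, [163.2, 248.2]), (184, [195.7, 248.5]), (182, [232.9, 258.0])]
top 150 []
top 175 []
side 100 [(177, [225.5, 151.4]), (158, [239.0, 160.0]), (167, [239.5, 178.2]), (60, [262.8, 180.5]), (225, [235.2, 203.3])]
side 150 [(147, [223.5, 151.2]), (72, [234.8, 159.4]), (79, [236.6, 177.8]), (109, [230.1, 203.5])]
side 175 []
```

```bash
python3 - <<'E'
from h import *
It,Pt=cam("top"); Is,Ps=cam("side")
for thr in (90,100,110): print("top",thr,[(int(a),m.round(1).tolist()) for a,m,p in screws(It,(150,210,98,75),thr)])
for thr in (120,128,134,140,145): print("side",thr,[(int(a),m.round(1).tolist()) for a,m,p in screws(Is,(224,153,48,65),thr)])
print(Is[203,222:262].mean(1).round(), Is[196:216,230].mean(1).round(),Is[152:172,236].mean(1).round(), Is[170:190,236].mean(1).round())
E
```

```text
top 90 [(205, [163.3, 247.6]), (208, [195.8, 248.2]), (215, [233.0, 256.4])]
top 100 [(184, [163.2, 248.2]), (184, [195.7, 248.5]), (181, [232.9, 258.0])]
top 110 [(175, [163.1, 248.1]), (171, [195.7, 248.5]), (174, [232.9, 257.9])]
side 120 [(101, [234.6, 159.3]), (120, [236.8, 177.8]), (120, [232.7, 203.2])]
side 128 [(95, [234.6, 159.4]), (110, [236.9, 178.0]), (112, [232.5, 203.4])]
side 134 [(91, [234.6, 159.5]), (106, [237.0, 178.1]), (107, [232.5, 203.4])]
side 140 [(88, [234.5, 159.5]), (102, [237.0, 178.1]), (102, [232.4, 203.4])]
side 145 [(82, [234.6, 159.4]), (96, [236.8, 178.0]), (96, [232.2, 203.4])]
[154. 157. 156. 154. 155. 157. 159. 153. 157. 155. 155. 158. 155. 151.
 154. 150. 155. 154. 155. 153. 110. 105. 114. 106. 106. 109. 102. 100.
 103. 115. 101.  97. 116. 109.  98. 118. 106. 103. 107. 108.] [105. 109. 104. 105. 123. 167. 159. 157. 153. 157. 148.  87.  73.  76.
  83.  78.  80.  94. 108. 110.] [141. 115. 105. 101. 102. 130. 155. 158. 157. 152. 122.  81.  76.  81.
  76.  79.  89. 106. 108. 110.] [108. 110. 109. 113. 109. 117. 157. 155. 158. 157. 146.  94.  83.  78.
  80.  76.  80.  87. 110. 109.]
```

```bash
python3 - <<'E'
from h import *
It,Pt=cam("top"); Is,Ps=cam("side")
T=screws(It,(150,210,98,75),100); S=[r for r in screws(Is,(214,153,58,65),128)]
T.sort(key=lambda r:r[1][0]); S.sort(key=lambda r:r[1][1]); print([ (r[0],r[1].round(1)) for r in S])
S=S[-3:]
X=tri(Pt,[r[1] for r in T],Ps,[r[1] for r in S]); print("topface",X.round(4))
print("reproj",(proj(Pt,X)-[r[1] for r in T]).round(2).tolist())
F=[]
for r,x in zip(T,X):
    w=plane(Pt,r[2],x[2])[:,:2]; c=w-w.mean(0); d=np.linalg.svd(c,full_matrices=0)[2][0]; d*=np.sign(d[0])
    # all-grey mask for thread
    u,v=r[1].astype(int); b=It.astype(int); m=(b.max(2)-b.min(2)<32)&(b.mean(2)>50); 
    sp=plane(Pt,np.argwhere(np.ones(It.shape[:2]))[:,::-1][m.ravel()],x[2]-.015)[:,:2] if 0 else None
    q=[ (uu,vv) for vv in range(v-42,v+2) for uu in range(u-12,u+22) if m[vv,uu]]
    g=plane(Pt,q,x[2]-.015)[:,:2]-x[:2]; al=g@d; pe=g@[-d[1],d[0]]; k=(al>.045)&(al<.112)&(abs(pe)<.03)
    pm=pe[k].mean()/al[k].mean()
    print("yaw shank",np.arctan2(d[1],d[0]).round(4),"thread corr",pm.round(4),k.sum(),"len",np.ptp(c@d).round(3),np.ptp(c@[-d[1],d[0]]).round(3),"al max",al[abs(pe)<.02].max())
E
```

```text
[(np.int32(94), array([234.5, 159.4])), (np.int32(110), array([236.9, 178. ])), (np.int32(138), array([230.5, 203.5]))]
topface [[0.5452 0.3556 0.0335]
 [0.5421 0.2456 0.0337]
 [0.508  0.1194 0.0327]]
reproj [[-0.02, -0.37], [-0.02, -0.36], [-0.04, -0.48]]
yaw shank -0.3399 thread corr 0.0165 140 len 0.077 0.029 al max 0.11424445770117735
yaw shank -0.2709 thread corr 0.0055 152 len 0.076 0.029 al max 0.11387987252552334
yaw shank -0.0556 thread corr -0.0145 144 len 0.075 0.029 al max 0.11477082857327696
```

Measured: the screw tops are at z=0.033 and the origins of A/B(fine)/C follow from that. The rack yaw is -0.087. Now a helper that computes deltas for chains of waypoints.

```bash
cat > way.py <<'E'
# deltas in tool axes for a chain of waypoints x y z yaw(screw axis) tilt(deg)
import sys,numpy as np
from h import manip, viewer, readout
from scipy.spatial.transform import Rotation as R
D=np.array([[.5094,-.1511,.048],[.5039,-.2146,.048],[.4983,-.2787,.048]]); YAW=-.0869
def rot(yaw,tilt): return (R.from_euler('z',yaw)*R.from_euler('y',-np.radians(tilt))).as_matrix()@np.diag([-1.,1,-1])
DK=rot(YAW,25)@np.diag([-1,1,-1])  # deck axes
def seat(i,x,y,z): return D[i]+DK@[.041+x,y,.015+z]
def show(ways):
    s=readout.state(); p,Q=np.array(s["ee_pos"]),np.array(s["tool_rot"])
    for w in ways:
        if w[0]=='s': t,G=seat(int(w[1]),*w[2:5]),rot(YAW,25)
        else: t,G=np.array(w[:3]),rot(*w[3:5])
        d=Q.T@(t-p); r=R.from_matrix(Q.T@G).as_rotvec()
        print(w,"rot",r.round(3),"d",d.round(4),"|d|",np.linalg.norm(d).round(3),"tcp",t.round(3)); p,Q=t,G
if __name__=="__main__": show(eval(sys.argv[1]))
E
python3 -c "from station import manip, viewer, readout;print(manip.tip_extent)"
python3 way.py "[(.561,.240,.13,-.268,0),(.561,.240,.013,-.268,0),(.561,.240,.20,-.268,0),('s',2,0,0,.09),('s',2,0,0,-.005)]"
```

```text
0.008
(0.561, 0.24, 0.13, -0.268, 0) rot [-0.    -0.    -0.029] d [-0.4663 -0.2313  0.1092] |d| 0.532 tcp [0.561 0.24  0.13 ]
(0.561, 0.24, 0.013, -0.268, 0) rot [0. 0. 0.] d [0.    0.    0.117] |d| 0.117 tcp [0.561 0.24  0.013]
(0.561, 0.24, 0.2, -0.268, 0) rot [0. 0. 0.] d [ 0.     0.    -0.187] |d| 0.187 tcp [0.561 0.24  0.2  ]
('s', 2, 0, 0, 0.09) rot [-0.04  -0.435 -0.178] d [-0.0698 -0.5181  0.0395] |d| 0.524 tcp [ 0.491 -0.278  0.16 ]
('s', 2, 0, 0, -0.005) rot [0. 0. 0.] d [0.    0.    0.095] |d| 0.095 tcp [ 0.531 -0.282  0.074]
```

```bash
python3 jog.py '[[0,0,0,-0.045,-0.022,0,0.085],[0,0,0,-0.09,-0.044,0,0.085],[0,0,0,-0.135,-0.066,0,0.085],[0,0,0,-0.18,-0.088,0,0.085],[0,0,0,-0.22,-0.11,0,0.085]]' 60
python3 jog.py '[[0,0,-0.029,-0.045,-0.022,0,0.085],[0,0,-0.029,-0.09,-0.044,0.01,0.085],[0,0,-0.029,-0.13,-0.066,0.03,0.085],[0,0,-0.029,-0.17,-0.085,0.05,0.085],[0,0,-0.029,-0.2,-0.1,0.08,0.085]]'
python3 way.py "[(.561,.240,.10,-.268,0),(.561,.240,.013,-.268,0)]"
```

```text
t: 0.9
ee_pos: [0.3624, 0.4266, 0.2395]
tool_rot: [[-0.956, 0.292, 0.001], [0.292, 0.956, 0.0], [-0.0, 0.001, -1.0]]
wrist_force: [0.7, 0.4, -0.2]
width: 0.085
finger_force: 0.0
t: 1.4
ee_pos: [0.5258, 0.2725, 0.1599]
tool_rot: [[-0.964, 0.266, 0.003], [0.266, 0.964, 0.001], [-0.003, 0.002, -1.0]]
wrist_force: [1.2, 0.9, -0.2]
width: 0.0849
finger_force: 0.0
(0.561, 0.24, 0.1, -0.268, 0) rot [ 0.002  0.003 -0.001] d [-0.0424 -0.0221  0.06  ] |d| 0.077 tcp [0.561 0.24  0.1  ]
(0.561, 0.24, 0.013, -0.268, 0) rot [0. 0. 0.] d [0.    0.    0.087] |d| 0.087 tcp [0.561 0.24  0.013]
```

```bash
python3 jog.py '[[0,0,0,-0.025,-0.013,0.03,0.085],[0,0,0,-0.042,-0.022,0.06,0.085],[0,0,0,-0.042,-0.022,0.06,0.085]]' | head -2
python3 way.py "[(.561,.240,.013,-.268,0)]"
```

```text
t: 1.7
ee_pos: [0.5568, 0.239, 0.0955]
(0.561, 0.24, 0.013, -0.268, 0) rot [-0.004 -0.004 -0.002] d [-0.0041  0.0024  0.0824] |d| 0.083 tcp [0.561 0.24  0.013]
```

```bash
python3 jog.py '[[0,0,0,-0.004,0.002,0.03,0.085],[0,0,0,-0.004,0.002,0.06,0.085],[0,0,0,-0.004,0.002,0.075,0.085],[0,0,0,-0.004,0.002,0.075,0.085]]' | head -2
python3 way.py "[(.561,.240,.013,-.268,0)]"
python3 - <<'E'
from h import *
I,P=cam("side");cv2.imwrite("pics/g1.png",cv2.resize(I[130:230,190:323,::-1],None,fx=5,fy=5,interpolation=cv2.INTER_CUBIC))
E
```

```text
t: 2.1
ee_pos: [0.5606, 0.2427, 0.0232]
(0.561, 0.24, 0.013, -0.268, 0) rot [-0.002 -0.002  0.001] d [-0.0011 -0.0025  0.0102] |d| 0.011 tcp [0.561 0.24  0.013]
```

View pics/g1.png

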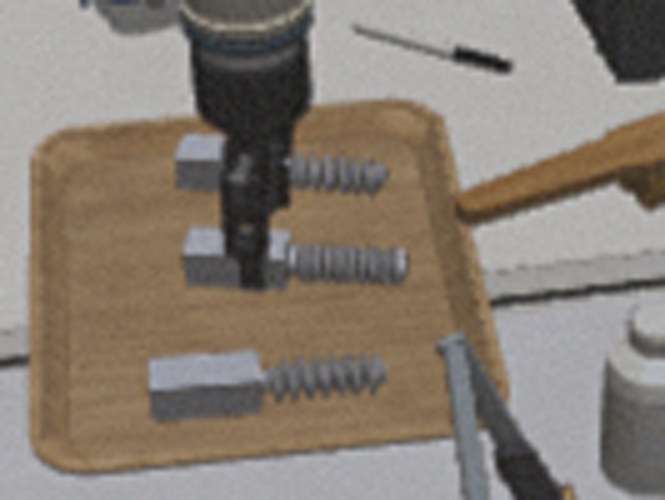

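The fingers straddle the middle (fine) screw at about (250,260) in the crop, near the origin. Descend and grip.

```bash
python3 jog.py '[[0,0,0,-0.001,-0.002,0.01,0.085],[0,0,0,-0.001,-0.002,0.01,0.025],[0,0,0,-0.001,-0.002,0.01,0.025],[0,0,0,-0.001,-0.002,0.01,0.025],[0,0,0,-0.001,-0.002,0.01,0.025]]' 70
python3 jog.py '[[0,0,0,0,0,0,0.025],[0,0,0,0,0,0,0.025]]' 70
python3 way.py "[(.561,.240,.20,-.268,0)]"
```

```text
t: 2.65
ee_pos: [0.5629, 0.2406, 0.0151]
tool_rot: [[-0.964, 0.265, 0.001], [0.265, 0.964, 0.0], [-0.001, 0.001, -1.0]]
wrist_force: [-8.4, -4.3, 11.3]
width: 0.0288
finger_force: 68.7
t: 2.85
ee_pos: [0.563, 0.2406, 0.0151]
tool_rot: [[-0.964, 0.265, 0.001], [0.265, 0.964, 0.0], [-0.001, 0.001, -1.0]]
wrist_force: [-1.5, -0.5, 6.2]
width: 0.0291
finger_force: 70.0
(0.561, 0.24, 0.2, -0.268, 0) rot [0.001 0.001 0.   ] d [ 0.0016 -0.001  -0.1849] |d| 0.185 tcp [0.561 0.24  0.2  ]
```

```bash
python3 jog.py '[[0,0,0,0,0,-0.04,0.025],[0,0,0,0,0,-0.08,0.025],[0,0,0,0,0,-0.13,0.025],[0,0,0,0,0,-0.18,0.025],[0,0,0,0,-0.04,-0.19,0.025]]'
python3 jog.py '[[0,0,0,-0.01,-0.05,0,0.025],[0,0,0,-0.02,-0.1,0,0.025],[0,0,0,-0.03,-0.145,0,0.025],[0,0,0,-0.04,-0.19,0,0.025],[0,0,0,-0.05,-0.235,0,0.025]]'|head -2
python3 way.py "[('s',2,.002,0,.09)]"
```

```text
t: 3.35
ee_pos: [0.5561, 0.2055, 0.2107]
tool_rot: [[-0.965, 0.262, 0.011], [0.262, 0.965, 0.005], [-0.009, 0.008, -1.0]]
wrist_force: [2.2, -0.7, -2.2]
width: 0.0286
finger_force: 70.6
t: 3.85
ee_pos: [0.5371, -0.0398, 0.2041]
('s', 2, 0.002, 0, 0.09) rot [-0.04  -0.436 -0.178] d [-0.0205 -0.2416  0.0428] |d| 0.246 tcp [ 0.493 -0.278  0.161]
```

```bash
python3 jog.py '[[-0.01,-0.109,-0.045,-0.005,-0.048,0,0.025],[-0.02,-0.218,-0.09,-0.01,-0.096,0,0.025],[-0.03,-0.327,-0.134,-0.015,-0.144,0.01,0.025],[-0.04,-0.436,-0.178,-0.02,-0.192,0.02,0.025],[-0.04,-0.436,-0.178,-0.02,-0.23,0.03,0.025]]' | head -2
python3 jog.py '[[0,0,0,0,0,0,0.025],[0,0,0,0,0,0,0.025]]'
python3 way.py "[('s',2,.002,0,.04),('s',2,.002,0,-.003)]"
```

```text
t: 4.35
ee_pos: [0.5028, -0.235, 0.1806]
t: 4.55
ee_pos: [0.503, -0.2348, 0.1801]
tool_rot: [[-0.907, 0.091, 0.41], [0.086, 0.996, -0.031], [-0.412, 0.008, -0.911]]
wrist_force: [0.5, 0.8, -2.6]
width: 0.0287
finger_force: 71.2
('s', 2, 0.002, 0, 0.04) rot [ 0.005 -0.012 -0.007] d [ 0.0125 -0.0445  0.0643] |d| 0.079 tcp [ 0.514 -0.28   0.116]
('s', 2, 0.002, 0, -0.003) rot [0. 0. 0.] d [-0.     0.     0.043] |d| 0.043 tcp [ 0.532 -0.282  0.077]
```

```bash
python3 jog.py '[[0.005,-0.012,-0.007,0.0125,-0.0445,0,0.025],[0.005,-0.012,-0.007,0.0125,-0.0445,0.03,0.025],[0.005,-0.012,-0.007,0.0125,-0.0445,0.064,0.025],[0.005,-0.012,-0.007,0.0125,-0.0445,0.064,0.025]]'
python3 way.py "[('s',2,.002,0,.015),('s',2,.002,0,-.003)]"
python3 - <<'E'
from h import *
a=cam("side")[0][225:325,215:325,::-1];b=cam("top")[0][190:290,290:400,::-1]
cv2.imwrite("pics/h1.png",np.hstack([cv2.resize(a,None,fx=3.6,fy=3.6,interpolation=2),cv2.resize(b,None,fx=3.6,fy=3.6,interpolation=2)]))
E
```

```text
t: 4.95
ee_pos: [0.5152, -0.2775, 0.1137]
tool_rot: [[-0.904, 0.083, 0.419], [0.076, 0.997, -0.033], [-0.42, 0.002, -0.908]]
wrist_force: [0.4, 0.4, -3.0]
width: 0.0289
finger_force: 71.1
('s', 2, 0.002, 0, 0.015) rot [ 0.004 -0.003  0.003] d [-0.0002 -0.0028  0.0225] |d| 0.023 tcp [ 0.524 -0.281  0.093]
('s', 2, 0.002, 0, -0.003) rot [0. 0. 0.] d [-0.    -0.     0.018] |d| 0.018 tcp [ 0.532 -0.282  0.077]
```

View pics/h1.png

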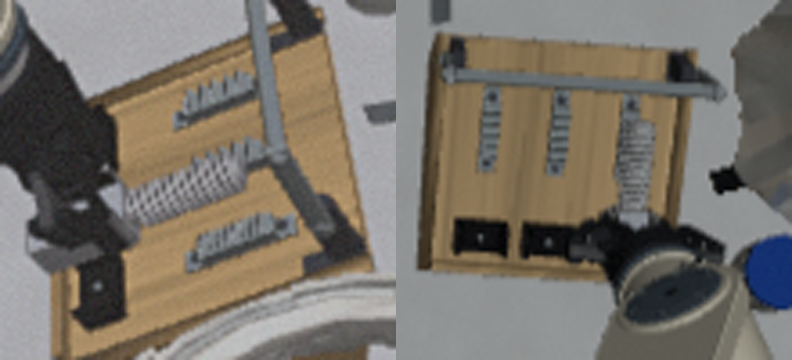

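The screw hovers tilted over the right bed, aligned (side view thread at (185,190), top view (632,160)). Now lower it slowly while watching the force.

```bash
python3 jog.py '[[0.004,-0.003,0.003,0,-0.0028,0.01,0.025],[0.004,-0.003,0.003,0,-0.0028,0.02,0.025],[0.004,-0.003,0.003,0,-0.0028,0.03,0.025],[0.004,-0.003,0.003,0,-0.0028,0.03,0.025]]'
python3 way.py "[('s',2,.002,0,-.003)]"
python3 jog.py '[[0,0,0,0,0,0.003,0.025],[0,0,0,0,0,0.005,0.025],[0,0,0,0,0,0.005,0.025]]'
python3 way.py "[('s',2,.002,0,-.003)]"
```

```text
t: 5.45
ee_pos: [0.5279, -0.283, 0.0889]
tool_rot: [[-0.901, 0.088, 0.424], [0.078, 0.996, -0.04], [-0.426, -0.003, -0.905]]
wrist_force: [0.3, 0.8, -2.9]
width: 0.0289
finger_force: 71.3
('s', 2, 0.002, 0, -0.003) rot [-0.003  0.004  0.   ] d [0.0014 0.0018 0.0125] |d| 0.013 tcp [ 0.532 -0.282  0.077]
t: 5.75
ee_pos: [0.53, -0.2836, 0.0853]
tool_rot: [[-0.901, 0.088, 0.425], [0.078, 0.996, -0.041], [-0.427, -0.003, -0.904]]
wrist_force: [0.6, -0.0, -3.5]
width: 0.0292
finger_force: 71.3
('s', 2, 0.002, 0, -0.003) rot [-0.004  0.005 -0.   ] d [0.0018 0.0022 0.0083] |d| 0.009 tcp [ 0.532 -0.282  0.077]
```

```bash
python3 jog.py '[[-0.004,0.005,0,0.0018,0.0022,0.002,0.025],[-0.004,0.005,0,0.0018,0.0022,0.004,0.025],[-0.004,0.005,0,0.0018,0.0022,0.004,0.025]]'
python3 jog.py '[[0,0,0,0,0,0.001,0.025],[0,0,0,0,0,0.002,0.025],[0,0,0,0,0,0.002,0.025]]'
python3 way.py "[('s',2,.002,0,-.003)]"
```

```text
t: 6.05
ee_pos: [0.5302, -0.2814, 0.0809]
tool_rot: [[-0.903, 0.087, 0.421], [0.079, 0.996, -0.036], [-0.422, 0.0, -0.906]]
wrist_force: [0.1, -0.4, -2.3]
width: 0.0289
finger_force: 71.3
t: 6.35
ee_pos: [0.5311, -0.2815, 0.0791]
tool_rot: [[-0.903, 0.087, 0.421], [0.079, 0.996, -0.036], [-0.422, 0.0, -0.906]]
wrist_force: [-1.1, -0.0, -3.3]
width: 0.0289
finger_force: 71.3
('s', 2, 0.002, 0, -0.003) rot [ 0. -0.  0.] d [-0.     -0.      0.0023] |d| 0.002 tcp [ 0.532 -0.282  0.077]
```

```bash
python3 jog.py '[[0,0,0,0,0,0.001,0.025],[0,0,0,0,0,0.001,0.025]]'|grep -E "ee|wrist"
python3 jog.py '[[0,0,0,0,0,0.001,0.025],[0,0,0,0,0,0.001,0.025]]'|grep -E "ee|wrist"
python3 way.py "[('s',2,.002,0,-.003)]"
```

```text
ee_pos: [0.5315, -0.2816, 0.0783]
wrist_force: [0.5, 0.4, -2.2]
ee_pos: [0.5319, -0.2816, 0.0773]
wrist_force: [-0.3, 0.3, -3.1]
('s', 2, 0.002, 0, -0.003) rot [ 0. -0.  0.] d [ 0.     -0.      0.0003] |d| 0.0 tcp [ 0.532 -0.282  0.077]
```

```bash
for i in 1; do python3 jog.py '[[0,0,0,0,0,0.001,0.025],[0,0,0,0,0,0.001,0.025]]'|grep -E "ee|wrist"; done
python3 jog.py '[[0,0,0,0,0,0.001,0.025],[0,0,0,0,0,0.001,0.025]]'|grep -E "ee|wrist"
python3 way.py "[('s',2,.002,0,-.003)]"
```

```text
ee_pos: [0.5324, -0.2816, 0.0764]
wrist_force: [-0.7, 0.6, -3.3]
ee_pos: [0.5326, -0.2816, 0.0757]
wrist_force: [-3.5, 1.5, 0.9]
('s', 2, 0.002, 0, -0.003) rot [ 0. -0.  0.] d [-0.0001 -0.0001 -0.0014] |d| 0.001 tcp [ 0.532 -0.282  0.077]
```

Contact begins about 1.4 mm below the computed home, so it looks home within calibration. Release gently, with narrow fingers.

```bash
python3 jog.py '[[0,0,0,0,0,0,0.033],[0,0,0,0,0,0,0.038],[0,0,0,0,0,0,0.045],[0,0,0,0,0,0,0.045]]' 20
python3 jog.py '[[0,0,0,0,0,-0.02,0.045],[0,0,0,0,0,-0.06,0.045],[0,0,0,0,0,-0.1,0.045],[0,0,0,0,0,-0.14,0.05]]'|head -2
python3 way.py "[(.528,.118,.2,-.06,0),(.528,.118,.013,-.06,0)]"
```

```text
t: 7.55
ee_pos: [0.533, -0.2818, 0.0758]
tool_rot: [[-0.903, 0.087, 0.421], [0.078, 0.996, -0.037], [-0.423, -0.0, -0.906]]
wrist_force: [-0.2, -0.2, -1.0]
width: 0.045
finger_force: 0.0
t: 7.95
ee_pos: [0.4729, -0.2764, 0.2035]
(0.528, 0.118, 0.2, -0.06, 0) rot [-0.006  0.435 -0.026] d [-0.0173  0.3977  0.0119] |d| 0.398 tcp [0.528 0.118 0.2  ]
(0.528, 0.118, 0.013, -0.06, 0) rot [0. 0. 0.] d [0.    0.    0.187] |d| 0.187 tcp [0.528 0.118 0.013]
```

```bash
python3 jog.py '[[0,0.05,0,0,0.05,0,0.085],[0,0.15,0,-0.005,0.1,0,0.085],[0,0.29,-0.01,-0.01,0.15,0,0.085],[-0.006,0.435,-0.026,-0.015,0.2,0.01,0.085],[-0.006,0.435,-0.026,-0.017,0.25,0.012,0.085]]'|head -2
python3 jog.py '[[0,0,0,0,0.05,0,0.085],[0,0,0,0,0.1,0,0.085],[0,0,0,0,0.14,0,0.085],[0,0,0,0,0.14,0,0.085]]'|head -2
python3 way.py "[(.528,.118,.1,-.06,0),(.528,.118,.015,-.06,0)]"
python3 - <<'E'
from h import *
a=cam("side")[0][225:325,215:325,::-1];b=cam("top")[0][190:290,290:400,::-1]
cv2.imwrite("pics/p1.png",np.hstack([cv2.resize(a,None,fx=3.6,fy=3.6,interpolation=2),cv2.resize(b,None,fx=3.6,fy=3.6,interpolation=2)]))
E
```

```text
t: 8.45
ee_pos: [0.5167, -0.0418, 0.2002]
t: 8.85
ee_pos: [0.5222, 0.1005, 0.1995]
(0.528, 0.118, 0.1, -0.06, 0) rot [0.002 0.002 0.004] d [-0.0046  0.0177  0.0995] |d| 0.101 tcp [0.528 0.118 0.1  ]
(0.528, 0.118, 0.015, -0.06, 0) rot [0. 0. 0.] d [0.    0.    0.085] |d| 0.085 tcp [0.528 0.118 0.015]
```

View pics/p1.png

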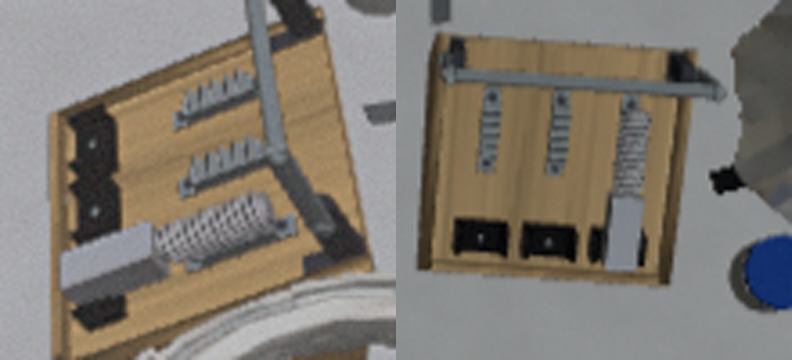

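The right screw lies along its bed in the saddle. I'll check its shank top face numerically against the expected home.

```bash
cat > chk.py <<'E'
from h import *
from way import seat,D,DK
import sys
It,Pt=cam("top"); Is,Ps=cam("side")
for i in map(int,sys.argv[1]):
    e=seat(i,-.02,0,.015); r=[]
    corners=[seat(i,a,b,.015) for a,b in((-.055,-.015),(.015,-.015),(.015,.015),(-.055,.015))]
    for im,P,n in((It,Pt,"top"),(Is,Ps,"side")):
        u,v=proj(P,e)[0].round().astype(int); g=im.astype(float).mean(2); ref=np.median(g[v-1:v+2,u-1:u+2]); m=(abs(cv2.GaussianBlur(g,(0,0),.6)-ref)<22).astype(np.uint8)
        sat=im.max(2).astype(int)-im.min(2); m[sat>35]=0
        w=np.zeros_like(m); q=np.array(proj(P,corners)); c=q.mean(0); cv2.fillPoly(w,[np.int32(np.round(c+(q-c)*1.35))],1)
        m=cv2.morphologyEx(m&w,cv2.MORPH_OPEN,np.ones((3,3),np.uint8)); l=cv2.connectedComponents(m)[1]; p=np.argwhere(l==l[v,u])[:,::-1]; r.append(p.mean(0)); print(n,"area",len(p),"exp",round(cv2.contourArea(q.astype(np.float32))),"dpx",(r[-1]-proj(P,e)[0]).round(2))
    X=tri(Pt,[r[0]],Ps,[r[1]])[0]; print(i,"err in seat axes mm",(DK.T@(X-e)*1e3).round(1))
E
python3 chk.py 2
python3 jog.py '[[0,0,0.004,-0.0046,0.0177,0.04,0.085],[0,0,0.004,-0.0046,0.0177,0.08,0.085],[0,0,0.004,-0.0046,0.0177,0.12,0.085],[0,0,0.004,-0.0046,0.0177,0.13,0.085]]'|head -2
python3 way.py "[(.528,.118,.015,-.06,0)]"
```

```text
top area 168 exp 185 dpx [ 0.22 -0.51]
side area 228 exp 266 dpx [1.45 0.09]
2 err in seat axes mm [ 2.3 -0.6 -1.3]
t: 9.45
ee_pos: [0.5252, 0.1115, 0.066]
(0.528, 0.118, 0.015, -0.06, 0) rot [-0.001 -0.005 -0.006] d [-0.0026  0.0067  0.051 ] |d| 0.051 tcp [0.528 0.118 0.015]
```

```bash
python3 jog.py '[[0,-0.005,-0.006,-0.0026,0.0067,0.02,0.085],[0,-0.005,-0.006,-0.0026,0.0067,0.035,0.085],[0,-0.005,-0.006,-0.0026,0.0067,0.035,0.085],[0,-0.005,-0.006,-0.0026,0.0067,0.035,0.085]]'|head -2
python3 way.py "[(.528,.118,.0145,-.065,0)]"
```

```text
t: 9.85
ee_pos: [0.5315, 0.1194, 0.0354]
(0.528, 0.118, 0.0145, -0.065, 0) rot [0.    0.007 0.006] d [ 0.0035 -0.0016  0.0209] |d| 0.021 tcp [0.528 0.118 0.014]
```

```bash
python3 jog.py '[[0,0.007,0.006,0.0035,-0.0016,0.01,0.085],[0,0.007,0.006,0.0035,-0.0016,0.02,0.085],[0,0.007,0.006,0.0035,-0.0016,0.02,0.085]]'|head -2
python3 jog.py '[[0,0,0,0,0,0,0.025],[0,0,0,0,0,0,0.025],[0,0,0,0,0,0,0.025],[0,0,0,0,0,0,0.025],[0,0,0,0,0,0,0.025]]' 70
python3 jog.py '[[0,0,0,0,0,0,0.025],[0,0,0,0,0,0,0.025]]'
python3 way.py "[(.528,.118,.018,-.065,0)]"
```

```text
t: 10.15
ee_pos: [0.5266, 0.1183, 0.0134]
t: 10.65
ee_pos: [0.5277, 0.1187, 0.0149]
tool_rot: [[-0.998, 0.064, -0.0], [0.064, 0.998, 0.0], [0.0, 0.0, -1.0]]
wrist_force: [-0.4, -1.2, 5.9]
width: 0.0287
finger_force: 69.9
t: 10.85
ee_pos: [0.5277, 0.1187, 0.0149]
tool_rot: [[-0.998, 0.064, -0.0], [0.064, 0.998, 0.0], [0.0, 0.0, -1.0]]
wrist_force: [-1.0, 0.1, 4.8]
width: 0.029
finger_force: 69.9
(0.528, 0.118, 0.018, -0.065, 0) rot [ 0.    -0.     0.001] d [-0.0003 -0.0007 -0.0031] |d| 0.003 tcp [0.528 0.118 0.018]
```

```bash
python3 jog.py '[[0,0,0,0,0,-0.04,0.025],[0,0,0,0,0,-0.08,0.025],[0,0,0,0,0,-0.13,0.025],[0,0,0,0,0,-0.18,0.025],[0,0,0,0,-0.04,-0.185,0.025]]'|head -2
python3 jog.py '[[0,0,0,0,0,0,0.025],[0,0,0,0,0,0,0.025]]'|head -2
python3 way.py "[('s',1,.001,0,.09)]"
```

```text
t: 11.35
ee_pos: [0.5289, 0.0817, 0.2056]
t: 11.55
ee_pos: [0.5244, 0.0781, 0.1991]
('s', 1, 0.001, 0, 0.09) rot [ 0.005 -0.438  0.021] d [ 0.0074 -0.2933  0.0381] |d| 0.296 tcp [ 0.498 -0.214  0.161]
```

```bash
python3 jog.py '[[0,-0.109,0.005,0,-0.048,0,0.025],[0,-0.218,0.01,0,-0.096,0,0.025],[0.005,-0.327,0.015,0.005,-0.144,0,0.025],[0.005,-0.438,0.021,0.007,-0.192,0.01,0.025],[0.005,-0.438,0.021,0.007,-0.24,0.02,0.025]]'|head -2
python3 jog.py '[[0,0,0,0,-0.03,0,0.025],[0,0,0,0,-0.045,0,0.025],[0,0,0,0,-0.045,0,0.025]]'|head -2
python3 way.py "[('s',1,.001,0,.04),('s',1,.001,0,-.003)]"
```

```text
t: 12.05
ee_pos: [0.5, -0.151, 0.1791]
t: 12.35
ee_pos: [0.4989, -0.1971, 0.1798]
('s', 1, 0.001, 0, 0.04) rot [ 0.001 -0.002 -0.002] d [ 0.0077 -0.0171  0.0672] |d| 0.07 tcp [ 0.519 -0.216  0.116]
('s', 1, 0.001, 0, -0.003) rot [0. 0. 0.] d [ 0.    -0.     0.043] |d| 0.043 tcp [ 0.537 -0.217  0.077]
```

```bash
python3 jog.py '[[0,0,0,0.0077,-0.017,0,0.025],[0,0,0,0.0077,-0.017,0.03,0.025],[0,0,0,0.0077,-0.017,0.06,0.025],[0,0,0,0.0077,-0.017,0.08,0.025],[0,0,0,0.0077,-0.017,0.08,0.025]]'
python3 jog.py '[[0,0,0,0,0,0,0.025]]'|head -2
python3 way.py "[('s',1,.001,0,.012),('s',1,.001,0,-.003)]"
```

```text
t: 12.85
ee_pos: [0.524, -0.2129, 0.1021]
tool_rot: [[-0.905, 0.084, 0.417], [0.077, 0.996, -0.032], [-0.418, 0.003, -0.909]]
wrist_force: [-0.5, -0.3, -3.0]
width: 0.0286
finger_force: 71.5
t: 12.95
ee_pos: [0.5244, -0.2137, 0.1046]
('s', 1, 0.001, 0, 0.012) rot [ 0.003 -0.002  0.002] d [ 0.0003 -0.0027  0.0157] |d| 0.016 tcp [ 0.53  -0.217  0.09 ]
('s', 1, 0.001, 0, -0.003) rot [0. 0. 0.] d [ 0.    -0.     0.015] |d| 0.015 tcp [ 0.537 -0.217  0.077]
```

```bash
python3 jog.py '[[0.003,-0.002,0.002,0,-0.0027,0.006,0.025],[0.003,-0.002,0.002,0,-0.0027,0.012,0.025],[0.003,-0.002,0.002,0,-0.0027,0.018,0.025],[0.003,-0.002,0.002,0,-0.0027,0.022,0.025],[0.003,-0.002,0.002,0,-0.0027,0.022,0.025]]'|grep -E "ee|wrist"
python3 way.py "[('s',1,.001,0,-.003)]"
```

```text
ee_pos: [0.5338, -0.2186, 0.0849]
wrist_force: [-0.2, -0.1, -3.1]
('s', 1, 0.001, 0, -0.003) rot [-0.002  0.001 -0.001] d [0.0009 0.0014 0.0087] |d| 0.009 tcp [ 0.537 -0.217  0.077]
```

```bash
python3 jog.py '[[-0.002,0.001,0,0.0009,0.0014,0.002,0.025],[-0.002,0.001,0,0.0009,0.0014,0.004,0.025],[-0.002,0.001,0,0.0009,0.0014,0.006,0.025],[-0.002,0.001,0,0.0009,0.0014,0.006,0.025]]'|grep -E "ee|wrist"
python3 jog.py '[[0,0,0,0,0,0.001,0.025],[0,0,0,0,0,0.002,0.025],[0,0,0,0,0,0.002,0.025]]'|grep -E "ee|wrist"
python3 way.py "[('s',1,.001,0,-.003)]"
```

```text
ee_pos: [0.5357, -0.2175, 0.0794]
wrist_force: [-0.0, 0.4, -4.6]
ee_pos: [0.5364, -0.2175, 0.0776]
wrist_force: [-1.3, 0.1, -4.4]
('s', 1, 0.001, 0, -0.003) rot [ 0.     0.001 -0.001] d [0.0001 0.     0.001 ] |d| 0.001 tcp [ 0.537 -0.217  0.077]
```

```bash
python3 jog.py '[[0,0,0,0,0,0.001,0.025],[0,0,0,0,0,0.001,0.025]]'|grep -E "ee|wrist"
python3 jog.py '[[0,0,0,0,0,0.001,0.025],[0,0,0,0,0,0.001,0.025]]'|grep -E "ee|wrist"
python3 way.py "[('s',1,.001,0,-.003)]"
```

```text
ee_pos: [0.5364, -0.2172, 0.0764]
wrist_force: [-3.1, 0.3, -4.1]
ee_pos: [0.5364, -0.217, 0.0753]
wrist_force: [-5.6, 1.0, -3.2]
('s', 1, 0.001, 0, -0.003) rot [ 0.001 -0.001 -0.001] d [-0.0009 -0.0004 -0.001 ] |d| 0.001 tcp [ 0.537 -0.217  0.077]
```

```bash
python3 jog.py '[[0,0,0,0,0,0,0.033],[0,0,0,0,0,0,0.038],[0,0,0,0,0,0,0.043],[0,0,0,0,0,0,0.043]]' 20
python3 jog.py '[[0,0,0,0,0,-0.02,0.043],[0,0,0,0,0,-0.06,0.043],[0,0,0,0,0,-0.1,0.045],[0,0,0,0,0,-0.14,0.05]]'|head -2
python3 way.py "[(.564,.349,.2,-.33,0)]"
```

```text
t: 14.95
ee_pos: [0.538, -0.2179, 0.0764]
tool_rot: [[-0.902, 0.088, 0.423], [0.079, 0.996, -0.037], [-0.425, -0.0, -0.905]]
wrist_force: [0.5, 0.9, -0.5]
width: 0.0433
finger_force: 0.0
t: 15.35
ee_pos: [0.4775, -0.2124, 0.204]
(0.564, 0.349, 0.2, -0.33, 0) rot [0.053 0.435 0.238] d [-0.0319  0.5669  0.0191] |d| 0.568 tcp [0.564 0.349 0.2  ]
```

```bash
python3 jog.py '[[0,0.05,0,0,0.05,0,0.085],[0,0.15,0,-0.005,0.1,0,0.085],[0.02,0.29,0.1,-0.01,0.15,0,0.085],[0.053,0.435,0.15,-0.015,0.2,0,0.085],[0.053,0.435,0.238,-0.015,0.25,0.01,0.085]]'|head -2
python3 jog.py '[[0,0,0,-0.02,0.04,0,0.085],[0,0,0,-0.04,0.08,0,0.085],[0,0,0,-0.06,0.13,0,0.085],[0,0,0,-0.06,0.18,0,0.085],[0,0,0,-0.06,0.22,0,0.085]]'|head -2
python3 jog.py '[[0,0,0,0,0,0,0.085]]'|head -2
python3 way.py "[(.564,.349,.1,-.33,0)]"; python3 chk.py 12
```

```text
t: 15.85
ee_pos: [0.5151, 0.0082, 0.205]
t: 16.35
ee_pos: [0.6422, 0.1973, 0.2028]
t: 16.45
ee_pos: [0.6425, 0.2002, 0.2027]
(0.564, 0.349, 0.1, -0.33, 0) rot [0.003 0.001 0.004] d [0.1221 0.1155 0.1029] |d| 0.197 tcp [0.564 0.349 0.1  ]
top area 164 exp 185 dpx [ 0.03 -0.27]
side area 210 exp 232 dpx [1.27 0.07]
1 err in seat axes mm [ 1.5 -0.  -1.7]
top area 167 exp 185 dpx [ 0.2  -0.45]
side area 231 exp 266 dpx [1.44 0.07]
2 err in seat axes mm [ 2.1 -0.5 -1.3]
```

```bash
python3 jog.py '[[0,0,0,0.03,0.03,0,0.085],[0,0,0,0.06,0.06,0.01,0.085],[0,0,0,0.095,0.09,0.03,0.085],[0,0,0,0.122,0.1155,0.05,0.085],[0,0,0,0.122,0.1155,0.09,0.085]]'|head -2
python3 jog.py '[[0,0,0,0,0,0.02,0.085],[0,0,0,0,0,0.03,0.085],[0,0,0,0,0,0.03,0.085]]'|head -2
python3 way.py "[(.564,.349,.0145,-.33,0)]"
```

```text
t: 17.05
ee_pos: [0.5626, 0.3471, 0.1151]
t: 17.35
ee_pos: [0.5624, 0.3423, 0.0819]
(0.564, 0.349, 0.0145, -0.33, 0) rot [-0.002 -0.001 -0.001] d [0.0006 0.007  0.0674] |d| 0.068 tcp [0.564 0.349 0.014]
```

```bash
python3 jog.py '[[0,0,0,0.0006,0.006,0.02,0.085],[0,0,0,0.0006,0.006,0.04,0.085],[0,0,0,0.0006,0.006,0.05,0.085],[0,0,0,0.0006,0.006,0.05,0.085]]'|head -2
python3 way.py "[(.564,.349,.0145,-.33,0)]"
```

```text
t: 17.75
ee_pos: [0.5643, 0.3489, 0.0327]
(0.564, 0.349, 0.0145, -0.33, 0) rot [-0.001 -0.    -0.   ] d [ 0.0003 -0.      0.0182] |d| 0.018 tcp [0.564 0.349 0.014]
```

```bash
python3 jog.py '[[0,0,0,0,0,0.01,0.085],[0,0,0,0,0,0.018,0.085],[0,0,0,0,0,0.018,0.085]]'|head -2
python3 jog.py '[[0,0,0,0,0,0,0.025],[0,0,0,0,0,0,0.025],[0,0,0,0,0,0,0.025],[0,0,0,0,0,0,0.025],[0,0,0,0,0,0,0.025]]' 70
python3 jog.py '[[0,0,0,0,0,0,0.025],[0,0,0,0,0,0,0.025]]'|head -2
python3 jog.py '[[0,0,0,0,0,-0.04,0.025],[0,0,0,0,0,-0.08,0.025],[0,0,0,0,0,-0.13,0.025],[0,0,0,0,0,-0.18,0.025],[0,0,0,0,-0.04,-0.185,0.025]]'
python3 jog.py '[[0,0,0,-0.01,-0.05,0,0.025],[0,0,0,-0.02,-0.1,0,0.025],[0,0,0,-0.03,-0.145,0,0.025],[0,0,0,-0.04,-0.19,0,0.025],[0,0,0,-0.05,-0.235,0,0.025]]'|head -2
python3 way.py "[('s',0,.001,0,.09)]"
```

```text
t: 18.05
ee_pos: [0.5639, 0.3493, 0.0142]
t: 18.55
ee_pos: [0.5647, 0.35, 0.0155]
tool_rot: [[-0.946, 0.324, 0.001], [0.324, 0.946, 0.001], [-0.001, 0.001, -1.0]]
wrist_force: [0.2, 1.1, 5.0]
width: 0.029
finger_force: 70.2
t: 18.75
ee_pos: [0.5647, 0.3501, 0.0156]
t: 19.25
ee_pos: [0.5557, 0.3165, 0.2068]
tool_rot: [[-0.947, 0.321, 0.011], [0.321, 0.947, 0.008], [-0.008, 0.011, -1.0]]
wrist_force: [1.7, -0.9, -2.9]
width: 0.0285
finger_force: 70.9
t: 19.75
ee_pos: [0.5214, 0.0715, 0.1993]
('s', 0, 0.001, 0, 0.09) rot [-0.053 -0.435 -0.238] d [-0.0545 -0.216   0.0385] |d| 0.226 tcp [ 0.503 -0.151  0.161]
```

```bash
python3 jog.py '[[-0.01,-0.109,-0.06,-0.012,-0.045,0,0.025],[-0.02,-0.218,-0.12,-0.024,-0.09,0,0.025],[-0.04,-0.327,-0.18,-0.036,-0.13,0,0.025],[-0.053,-0.435,-0.238,-0.05,-0.17,0.01,0.025],[-0.053,-0.435,-0.238,-0.0545,-0.2,0.02,0.025]]'|head -2
python3 jog.py '[[0,0,0,0,0,0,0.025],[0,0,0,0,0,0,0.025]]'|head -2
python3 way.py "[('s',0,.001,0,.04),('s',0,.001,0,-.003)]"
```

```text
t: 20.25
ee_pos: [0.5083, -0.1306, 0.1804]
t: 20.45
ee_pos: [0.5088, -0.1304, 0.1799]
('s', 0, 0.001, 0, 0.04) rot [ 0.001 -0.005 -0.005] d [ 0.0111 -0.0207  0.0656] |d| 0.07 tcp [ 0.524 -0.152  0.116]
('s', 0, 0.001, 0, -0.003) rot [0. 0. 0.] d [ 0.    -0.     0.043] |d| 0.043 tcp [ 0.542 -0.154  0.077]
```

```bash
python3 jog.py '[[0.001,-0.005,-0.005,0.011,-0.0207,0,0.025],[0.001,-0.005,-0.005,0.011,-0.0207,0.03,0.025],[0.001,-0.005,-0.005,0.011,-0.0207,0.06,0.025],[0.001,-0.005,-0.005,0.011,-0.0207,0.078,0.025],[0.001,-0.005,-0.005,0.011,-0.0207,0.078,0.025]]'|head -2
python3 jog.py '[[0,0,0,0,0,0,0.025]]'|head -2
python3 way.py "[('s',0,.001,0,-.003)]"
```

```text
t: 20.95
ee_pos: [0.5311, -0.1503, 0.1033]
t: 21.05
ee_pos: [0.5312, -0.1509, 0.1054]
('s', 0, 0.001, 0, -0.003) rot [0.002 0.002 0.004] d [ 0.002  -0.0022  0.0308] |d| 0.031 tcp [ 0.542 -0.154  0.077]
```

```bash
python3 jog.py '[[0.002,0.002,0.004,0.002,-0.0022,0.006,0.025],[0.002,0.002,0.004,0.002,-0.0022,0.012,0.025],[0.002,0.002,0.004,0.002,-0.0022,0.018,0.025],[0.002,0.002,0.004,0.002,-0.0022,0.022,0.025],[0.002,0.002,0.004,0.002,-0.0022,0.022,0.025]]'|grep -E "ee|wrist"
python3 way.py "[('s',0,.001,0,-.003)]"
```

```text
ee_pos: [0.5384, -0.1549, 0.0842]
wrist_force: [-0.3, -0.3, -3.3]
('s', 0, 0.001, 0, -0.003) rot [-0.002  0.    -0.001] d [-0.0002  0.0013  0.0084] |d| 0.009 tcp [ 0.542 -0.154  0.077]
```

```bash
python3 jog.py '[[-0.002,0,-0.001,0,0.0013,0.002,0.025],[-0.002,0,-0.001,0,0.0013,0.004,0.025],[-0.002,0,-0.001,0,0.0013,0.006,0.025],[-0.002,0,-0.001,0,0.0013,0.006,0.025]]'|grep -E "ee|wrist"
python3 jog.py '[[0,0,0,0,0,0.001,0.025],[0,0,0,0,0,0.002,0.025],[0,0,0,0,0,0.002,0.025]]'|grep -E "ee|wrist"
python3 jog.py '[[0,0,0,0,0,0.001,0.025],[0,0,0,0,0,0.001,0.025]]'|grep -E "ee|wrist"
python3 way.py "[('s',0,.001,0,-.003)]"
```

```text
ee_pos: [0.541, -0.1538, 0.079]
wrist_force: [-0.3, 0.3, -3.8]
ee_pos: [0.5411, -0.1536, 0.0769]
wrist_force: [-5.3, 1.1, -4.3]
ee_pos: [0.5411, -0.1534, 0.0758]
wrist_force: [-7.4, 0.6, -2.9]
('s', 0, 0.001, 0, -0.003) rot [ 0.001 -0.001 -0.   ] d [-0.0014 -0.0004 -0.0002] |d| 0.001 tcp [ 0.542 -0.154  0.077]
```

```bash
python3 jog.py '[[0,0,0,0,0,0,0.033],[0,0,0,0,0,0,0.038],[0,0,0,0,0,0,0.043],[0,0,0,0,0,0,0.043]]' 20 | grep -E "width|finger"
python3 jog.py '[[0,0,0,0,0,-0.02,0.043],[0,0,0,0,0,-0.06,0.043],[0,0,0,0,0,-0.1,0.045],[0,0,0,0,0,-0.14,0.03],[0,0,0,0,0.05,-0.14,0.01]]'|head -2
python3 jog.py '[[0,0,0,0,0.05,0,0],[0,0,0,0,0.1,0,0],[0,0,0,0,0.15,0,0],[0,0,0,0,0.15,0,0]]'|head -2
python3 chk.py 012
python3 - <<'E'
from h import *
a=cam("side")[0][225:325,215:325,::-1];b=cam("top")[0][190:290,290:400,::-1]
cv2.imwrite("pics/p3.png",np.hstack([cv2.resize(a,None,fx=3.6,fy=3.6,interpolation=2),cv2.resize(b,None,fx=3.6,fy=3.6,interpolation=2)]))
E
```

```text
width: 0.0428
finger_force: 0.0
t: 23.35
ee_pos: [0.4891, -0.1056, 0.2089]
t: 23.75
ee_pos: [0.5013, 0.0533, 0.2043]
top area 163 exp 185 dpx [ 0.14 -0.12]
side area 199 exp 204 dpx [0.18 0.04]
0 err in seat axes mm [ 0.5 -0.4  0. ]
top area 164 exp 185 dpx [ 0.03 -0.27]
side area 206 exp 232 dpx [ 1.43 -0.01]
1 err in seat axes mm [ 1.7  0.  -1.6]
top area 166 exp 185 dpx [ 0.17 -0.44]
side area 231 exp 266 dpx [1.48 0.1 ]
2 err in seat axes mm [ 2.1 -0.5 -1.5]
```

View pics/p3.png

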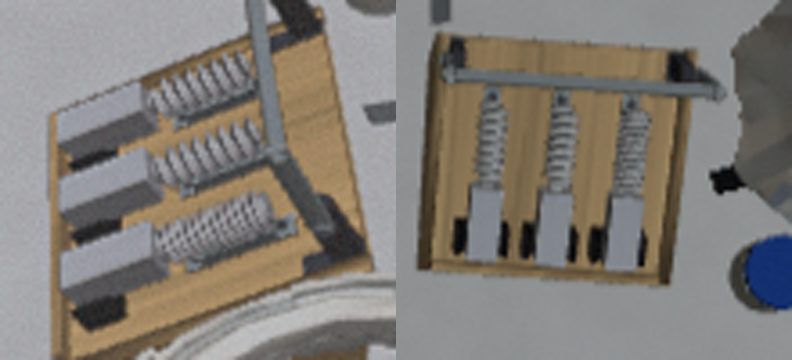

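All three lie in their beds, but the left one's reading differs by about 1.5 mm. I'll check edge profiles along each axis in both views.

```bash
python3 - <<'E'
from h import *
from way import seat
It,Pt=cam("top"); Is,Ps=cam("side")
g={'top':(It.mean(2),Pt),'side':(Is.mean(2),Ps)}
def edge(n,i,a,b,bri=True):
    im,P=g[n]; s=np.linspace(0,1,81); acc=[]
    for off in np.linspace(-.006,.006,5):
        A,B=(np.array(a),np.array(b)); k=1 if a[1]==b[1] else 0
        o=np.zeros(3);o[k]=off
        uv=proj(P,[seat(i,*(A+(B-A)*t+o)) for t in s]).astype(np.float32)
        acc.append(cv2.remap(im.astype(np.float32),uv[:,0:1],uv[:,1:2],1).ravel())
    p=np.mean(acc,0); d=abs(np.gradient(cv2.GaussianBlur(p[None],(0,0),3)[0])); j=d.argmax(); w=slice(max(j-6,0),j+7); j=(d[w]*np.arange(81)[w]).sum()/d[w].sum()
    return (np.linalg.norm(np.array(b)-a)*j/80*1e3).round(1)
for i in range(3):
    print(i,"low end side",edge('side',i,[-.07,0,.015],[-.04,0,.015])-15,"top",edge('top',i,[-.07,0,.015],[-.04,0,.015])-15,
     "front end side",edge('side',i,[.002,0,.015],[.028,0,.015])-13,"top",edge('top',i,[.002,0,.015],[.028,0,.015])-13,
     "side near edge y", edge('side',i,[-.03,-.027,.015],[-.03,-.003,.015])-12,"far",edge('side',i,[-.03,.003,.015],[-.03,.027,.015])-12,
     "top yL",edge('top',i,[-.03,.003,.015],[-.03,.027,.015])-12,"yR",edge('top',i,[-.03,-.027,.015],[-.03,-.003,.015])-12)
for i in range(3): # thread tip, outer end x=95
    print(i,"tip top",edge('top',i,[.08,0,.005],[.11,0,.005])-15,"tip side",edge('side',i,[.08,0,.005],[.11,0,.005])-15)
crop=[cv2.resize(It[215:270,305:370,::-1],None,fx=6,fy=6,interpolation=2),cv2.resize(Is[240:295,228:293,::-1],None,fx=6,fy=6,interpolation=2)]
cv2.imwrite("pics/z3.png",np.hstack(crop))
E
```

```text
0 low end side -5.6 top 0.5 front end side 1.5999999999999996 top 8.3 side near edge y -2.0999999999999996 far 1.5999999999999996 top yL -0.5 yR -0.3000000000000007
1 low end side -5.199999999999999 top 0.40000000000000036 front end side 2.8000000000000007 top -0.9000000000000004 side near edge y -1.5 far -1.8000000000000007 top yL 0.3000000000000007 yR 0.5999999999999996
2 low end side 4.5 top 0.6999999999999993 front end side 2.3000000000000007 top 0.3000000000000007 side near edge y -2.0999999999999996 far -2.0999999999999996 top yL -0.9000000000000004 yR 0.3000000000000007
0 tip top -10.8 tip side -12.8
1 tip top -5.300000000000001 tip side -13.0
2 tip top -13.3 tip side -6.699999999999999
```

View pics/z3.png

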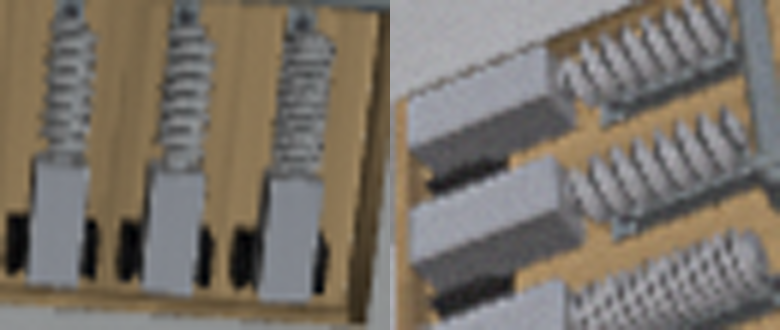

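All three match: the near-edge heights agree (-2.1/-1.5/-2.1 mm), and the left outlier came from the mask leaking onto the grey bench. Next, triangulate the keeper bar.

```bash
python3 - <<'E'
from h import *
from way import D,DK,seat
z=np.load("cams.npz");Pt,Ps=z["Pt"],z["Ps"]
X=tri(Pt,[[305,210.8],[379.4,215.6]],Ps,[[283.5,198],[291.4,267.2]]); print(X.round(3),np.linalg.norm(X[0]-X[1]))
s0=seat(1,0,0,0); print("in seat1 axes",((X-s0)@DK).round(3), "proj",proj(Pt,X),proj(Ps,X))
E
python3 way.py "[('s',1,.0,0,.09)]"
```

```text
[[ 0.631 -0.114  0.228]
 [ 0.609 -0.337  0.228]] 0.2242774717644711
in seat1 axes [[ 0.142  0.111  0.098]
 [ 0.139 -0.113  0.099]] proj [[304.98584481 208.99903322]
 [379.38246282 214.96468373]] [[281.41636591 198.58551295]
 [290.52645182 267.44608887]]
('s', 1, 0.0, 0, 0.09) rot [-0.     0.001 -0.001] d [ 0.0006 -0.2621  0.047 ] |d| 0.266 tcp [ 0.497 -0.214  0.16 ]
```

```bash
python3 way.py "[('s',1,.185,.032,.17),('s',1,.185,.032,.096),('s',1,.158,.032,.0955),('s',1,.131,.032,.090),('s',1,.1175,.032,.0836),('s',1,.1057,.032,.074),('s',1,.096,.032,.063),('s',1,.096,.032,.12),('s',1,.072,.032,.12),('s',1,.070,.032,.08),('s',1,.066,.032,.0365)]"
```

```text
('s', 1, 0.185, 0.032, 0.17) rot [-0.     0.001 -0.001] d [-0.1844 -0.23   -0.0329] |d| 0.297 tcp [ 0.633 -0.194  0.311]
('s', 1, 0.185, 0.032, 0.096) rot [0. 0. 0.] d [-0.    -0.     0.074] |d| 0.074 tcp [ 0.664 -0.196  0.244]
('s', 1, 0.158, 0.032, 0.0955) rot [0. 0. 0.] d [0.027  0.     0.0005] |d| 0.027 tcp [ 0.64  -0.194  0.232]
('s', 1, 0.131, 0.032, 0.09) rot [0. 0. 0.] d [ 0.027  -0.      0.0055] |d| 0.028 tcp [ 0.618 -0.192  0.216]
('s', 1, 0.1175, 0.032, 0.0836) rot [0. 0. 0.] d [0.0135 0.     0.0064] |d| 0.015 tcp [ 0.608 -0.192  0.204]
('s', 1, 0.1057, 0.032, 0.074) rot [0. 0. 0.] d [ 0.0118 -0.      0.0096] |d| 0.015 tcp [ 0.602 -0.191  0.191]
('s', 1, 0.096, 0.032, 0.063) rot [0. 0. 0.] d [0.0097 0.     0.011 ] |d| 0.015 tcp [ 0.598 -0.191  0.177]
('s', 1, 0.096, 0.032, 0.12) rot [0. 0. 0.] d [ 0.    -0.    -0.057] |d| 0.057 tcp [ 0.574 -0.189  0.228]
('s', 1, 0.072, 0.032, 0.12) rot [0. 0. 0.] d [0.024 0.    0.   ] |d| 0.024 tcp [ 0.552 -0.187  0.218]
('s', 1, 0.07, 0.032, 0.08) rot [0. 0. 0.] d [0.002 0.    0.04 ] |d| 0.04 tcp [ 0.567 -0.188  0.181]
('s', 1, 0.066, 0.032, 0.0365) rot [0. 0. 0.] d [ 0.004  -0.      0.0435] |d| 0.044 tcp [ 0.582 -0.189  0.14 ]
```

```bash
python3 jog.py '[[0,0,0,-0.03,-0.02,-0.033,0],[0,0,0,-0.07,-0.05,-0.033,0],[0,0,0,-0.11,-0.08,-0.033,0],[0,0,0,-0.15,-0.11,-0.033,0],[0,0,0,-0.184,-0.14,-0.033,0]]'|head -2
python3 jog.py '[[0,0,0,0,-0.045,0,0],[0,0,0,0,-0.09,0,0],[0,0,0,0,-0.09,0,0],[0,0,0,0,-0.09,0,0]]'
python3 way.py "[('s',1,.185,.032,.17),('s',1,.185,.032,.096)]"
```

```text
t: 24.55
ee_pos: [0.6418, -0.1066, 0.3125]
t: 24.95
ee_pos: [0.6318, -0.1953, 0.3107]
tool_rot: [[-0.902, 0.091, 0.421], [0.083, 0.996, -0.038], [-0.423, 0.001, -0.906]]
wrist_force: [-1.2, -0.7, -0.4]
width: 0.0002
finger_force: 0.0
('s', 1, 0.185, 0.032, 0.17) rot [-0.001  0.    -0.004] d [-0.001   0.0017 -0.    ] |d| 0.002 tcp [ 0.633 -0.194  0.311]
('s', 1, 0.185, 0.032, 0.096) rot [0. 0. 0.] d [-0.    -0.     0.074] |d| 0.074 tcp [ 0.664 -0.196  0.244]
```

```bash
python3 jog.py '[[0,0,0,0,0,0.03,0],[0,0,0,0,0,0.06,0],[0,0,0,0,0,0.074,0],[0,0,0,0,0,0.074,0]]'|grep -E "ee|wrist"
python3 jog.py '[[0,0,0,0.014,0,0,0],[0,0,0,0.027,0,0,0],[0,0,0,0.04,0,0.003,0],[0,0,0,0.054,0,0.006,0],[0,0,0,0.054,0,0.006,0]]'|grep -E "ee|wrist"
python3 way.py "[('s',1,.1175,.032,.0836),('s',1,.1057,.032,.074),('s',1,.096,.032,.063)]"
python3 - <<'E'
from h import *
a=cam("side")[0][215:325,205:335,::-1]
cv2.imwrite("pics/k1.png",cv2.resize(a,None,fx=4,fy=4,interpolation=2))
E
```

```text
ee_pos: [0.6632, -0.1943, 0.2417]
wrist_force: [-0.5, 0.7, -0.4]
ee_pos: [0.6159, -0.191, 0.2152]
wrist_force: [0.3, 0.3, 0.4]
('s', 1, 0.1175, 0.032, 0.0836) rot [ 0. -0. -0.] d [ 0.0114 -0.0013  0.0066] |d| 0.013 tcp [ 0.608 -0.192  0.204]
('s', 1, 0.1057, 0.032, 0.074) rot [0. 0. 0.] d [ 0.0118 -0.      0.0096] |d| 0.015 tcp [ 0.602 -0.191  0.191]
('s', 1, 0.096, 0.032, 0.063) rot [0. 0. 0.] d [0.0097 0.     0.011 ] |d| 0.015 tcp [ 0.598 -0.191  0.177]
```

View pics/k1.png

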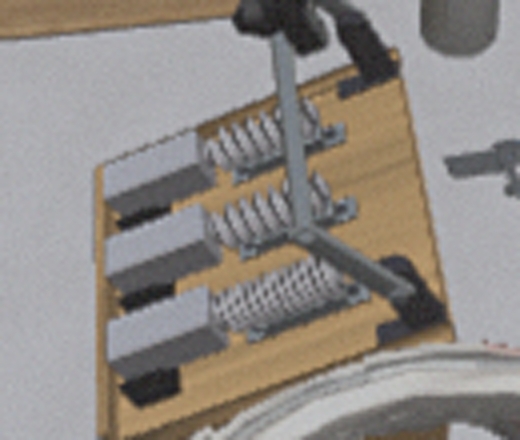

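The keeper is swinging: the bar's right end is now at (300,232) in the crop, down toward the threads. I have viewed 11 pictures, one over the limit of 10, so I work from numbers only from here.

```bash
python3 jog.py '[[0,0,0,0.0114,0,0.0066,0],[0,0,0,0.023,0,0.016,0],[0,0,0,0.033,0,0.027,0],[0,0,0,0.033,0,0.027,0]]'|grep -E "ee|wrist"
python3 jog.py '[[0,0,0,-0.006,0,0,0],[0,0,0,-0.006,0,-0.04,0],[0,0,0,-0.006,0,-0.06,0],[0,0,0,0.024,0,-0.06,0],[0,0,0,0.024,0,-0.06,0]]'|grep -E "ee|wrist"
python3 way.py "[('s',1,.072,.032,.10),('s',1,.066,.032,.0365)]"
python3 - <<'E'
from h import *
from way import seat
Is,Ps=cam("side"); g=Is.astype(int)
# predicted right end of the bar for several angles, and grey brightness there
for a in (1.0,.9,.8,.7,.6,.5,.4):
    ps=proj(Ps,[seat(1,.14-.075*np.cos(a)+dx,-.032,.0225+.075*np.sin(a)) for dx in(0,)]); print(a,ps.round(1)[0])
v=int(ps[0][1]); u0=int(ps[0][0]); 
for r in range(v-14,v+4,3): print(r,u0-8,[tuple(x) for x in g[r,u0-8:u0+26:2]])
E
```

```text
ee_pos: [0.5985, -0.1896, 0.1756]
wrist_force: [-0.0, 0.5, -0.2]
ee_pos: [0.5499, -0.1849, 0.221]
wrist_force: [-1.3, -0.3, 0.1]
('s', 1, 0.072, 0.032, 0.1) rot [ 0.001 -0.002 -0.   ] d [-0.0008 -0.0016  0.0235] |d| 0.024 tcp [ 0.56  -0.187  0.2  ]
('s', 1, 0.066, 0.032, 0.0365) rot [0. 0. 0.] d [ 0.006  -0.      0.0635] |d| 0.064 tcp [ 0.582 -0.189  0.14 ]
1.0 [273.3 249.8]
0.9 [271.7 251.9]
0.8 [270.5 254. ]
0.7 [269.6 256.2]
0.6 [269.  258.4]
0.5 [268.7 260.5]
0.4 [268.7 262.7]
248 260 [(np.int64(165), np.int64(165), np.int64(172)), (np.int64(131), np.int64(120), np.int64(103)), (np.int64(151), np.int64(152), np.int64(158)), (np.int64(104), np.int64(107), np.int64(107)), (np.int64(125), np.int64(128), np.int64(138)), (np.int64(114), np.int64(117), np.int64(115)), (np.int64(160), np.int64(154), np.int64(158)), (np.int64(141), np.int64(139), np.int64(143)), (np.int64(128), np.int64(126), np.int64(130)), (np.int64(130), np.int64(127), np.int64(133)), (np.int64(91), np.int64(91), np.int64(95)), (np.int64(117), np.int64(114), np.int64(118)), (np.int64(125), np.int64(131), np.int64(137)
[... 3451 characters left out ...]
)), (np.int64(168), np.int64(140), np.int64(100)), (np.int64(154), np.int64(129), np.int64(95)), (np.int64(116), np.int64(123), np.int64(127)), (np.int64(125), np.int64(132), np.int64(139)), (np.int64(115), np.int64(115), np.int64(120)), (np.int64(141), np.int64(138), np.int64(129)), (np.int64(107), np.int64(106), np.int64(110)), (np.int64(149), np.int64(147), np.int64(152)), (np.int64(82), np.int64(83), np.int64(84)), (np.int64(155), np.int64(154), np.int64(160)), (np.int64(99), np.int64(98), np.int64(100)), (np.int64(127), np.int64(123), np.int64(129)), (np.int64(155), np.int64(129), np.int64(91)), (np.int64(158), np.int64(130), np.int64(93)), (np.int64(154), np.int64(132), np.int64(101))]
```

```bash
python3 jog.py '[[0,0,0,-0.002,0,0.02,0],[0,0,0,-0.002,0,0.04,0],[0,0,0,0,0,0.05,0],[0,0,0,0.001,0,0.06,0],[0,0,0,0.003,0,0.07,0]]'|grep -E "ee|wrist"
python3 jog.py '[[0,0,0,0,0,0.005,0],[0,0,0,0.001,0,0.01,0],[0,0,0,0.001,0,0.012,0],[0,0,0,0.001,0,0.012,0]]'|grep -E "ee|wrist"
python3 way.py "[('s',1,.066,.032,.0365)]"
```

```text
ee_pos: [0.5804, -0.1881, 0.1567]
wrist_force: [-1.4, -0.1, 1.4]
ee_pos: [0.5838, -0.1885, 0.1457]
wrist_force: [-0.7, -0.2, -0.5]
('s', 1, 0.066, 0.032, 0.0365) rot [ 0.     0.001 -0.   ] d [ 0.0044 -0.001   0.0043] |d| 0.006 tcp [ 0.582 -0.189  0.14 ]
```

```bash
python3 jog.py '[[0,0,0,0.001,0,0.002,0],[0,0,0,0.002,0,0.004,0],[0,0,0,0.002,0,0.004,0]]'|grep -E "ee|wrist"
python3 jog.py '[[0,0,0,0,0,0.001,0],[0,0,0,0,0,0.002,0],[0,0,0,0,0,0.002,0]]'|grep -E "ee|wrist"
python3 way.py "[('s',1,.066,.032,.0365)]"
```

```text
ee_pos: [0.5836, -0.1885, 0.1413]
wrist_force: [0.8, 0.2, 2.6]
ee_pos: [0.5843, -0.1886, 0.1394]
wrist_force: [-0.1, -1.6, 2.6]
('s', 1, 0.066, 0.032, 0.0365) rot [0.    0.001 0.   ] d [ 0.0022 -0.0009 -0.0016] |d| 0.003 tcp [ 0.582 -0.189  0.14 ]
```

```bash
python3 jog.py '[[0,0,0,0,0,0.001,0],[0,0,0,0,0,0.001,0]]'|grep -E "wrist"
python3 jog.py '[[0,0,0,0,0,0.001,0],[0,0,0,0,0,0.001,0]]'|grep -E "wrist"
python3 way.py "[('s',1,.066,.032,.0365)]"
```

```text
wrist_force: [-5.0, -0.6, 12.2]
wrist_force: [-11.3, -0.3, 19.9]
('s', 1, 0.066, 0.032, 0.0365) rot [0.    0.002 0.   ] d [ 0.0024 -0.0009 -0.0025] |d| 0.004 tcp [ 0.582 -0.189  0.14 ]
```

The force rises to 23 N at the expected closed height, so the bar is on its stop. Retract and verify numerically.

```bash
python3 jog.py '[[0,0,0,0,0,-0.02,0],[0,0,0,0,0,-0.06,0],[0,0,0,0,0,-0.11,0],[0,0,0,0,0.05,-0.15,0],[0,0,0,0,0.1,-0.15,0]]'|grep -E "ee|wrist"
python3 jog.py '[[0,0,0,0,0.05,0,0],[0,0,0,0,0.1,0,0],[0,0,0,0,0.15,0,0],[0,0,0,0,0.15,0,0]]'|grep -E "t:|ee|wrist"
python3 chk.py 012 | grep err
python3 - <<'E'
from h import *
from way import seat
for n in("side","top"):
    I,P=cam(n); b=I.astype(int)
    for y in(-.032,.032):
        for name,a in(("a0",0.),("a.1",.1)): print(n,y,name,proj(P,seat(1,.14-.075*np.cos(a),y,.0225+.075*np.sin(a))).round(1)[0],end=" ")
        u,v=proj(P,seat(1,.065,y,.0225))[0].round().astype(int)
        m=b[...,2]>b[...,0]+3  # bluish steel vs wood
        if n=="side": print("cols",[u+d for d in range(-10,11) if m[v,u+d]])
        else: print("rows",[v+d for d in range(-10,11) if m[v+d,u]])
E
```

```text
ee_pos: [0.53, -0.096, 0.2755]
wrist_force: [2.2, 0.5, -0.8]
t: 29.65
ee_pos: [0.5429, 0.0605, 0.2718]
tool_rot: [[-0.903, 0.08, 0.422], [0.073, 0.997, -0.033], [-0.423, 0.001, -0.906]]
wrist_force: [-0.8, -0.5, -0.2]
0 err in seat axes mm [ 0.7 -0.3 -0.2]
1 err in seat axes mm [ 1.6 -0.  -1.6]
2 err in seat axes mm [ 2.3 -0.6 -1.4]
side -0.032 a0 [272.  270.5] side -0.032 a.1 [270.7 268.7] cols [np.int64(263), np.int64(264), np.int64(265), np.int64(270), np.int64(271), np.int64(272), np.int64(275), np.int64(279), np.int64(280), np.int64(281), np.int64(282)]
side 0.032 a0 [269.9 250.9] side 0.032 a.1 [268.7 249. ] cols [np.int64(261), np.int64(262), np.int64(263), np.int64(268), np.int64(269), np.int64(270), np.int64(278), np.int64(280)]
top -0.032 a0 [346.3 229.9] top -0.032 a.1 [346.6 230.4] rows [np.int64(231), np.int64(232)]
top 0.032 a0 [326.4 228.6] top 0.032 a.1 [326.7 229.1] rows [np.int64(230), np.int64(231)]
```

```bash
python3 -c "
from station import manip, viewer, readout
print(manip.hand_in())"
```

```text
the job is handed in; nothing more can be done
None
```

I placed all three screws in beds of their own pitch, closed the keeper onto its stop and handed the job in at about 30 s; camera measurements afterwards showed the screws still home, no verdict came back, and I viewed 11 pictures, one over the limit of 10.

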